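# Tip the clutter off the chest lid and hold the lid open

## Task

Small things have been left on the tray-like lid of the wooden storage chest. Slowly lift the lid by its steel bar until they have all slid off into the open carton behind the chest, then keep holding the lid in the fingers at 60 degrees from closed: the lid falls shut if let go, so finish while still holding it there. Do not shove the stapler or the mug about, and never let the lid drop.

Things in the scene. Friction and masses are not known exactly. Their poses are not given: they have to be found in the camera images.
- lid (a joint): Opening angle of the chest's lid in rad: 0 closed (level), growing as its near edge swings up, stop at 1.4; 60 degrees is 1.047. No spring and hardly any friction: let go, the lid (about 0.4 kg) falls shut from any angle.
- lid_tray (a point): Centre of the lid's upper face. The lid is a plywood board 300 mm wide (y), 8 mm thick, reaching 180 mm from the hinge to the near edge and 15 mm past the hinge. Rims 24 mm high, 6 mm thick stand on its sides and near edge; the far edge (hinge side) is open: things slide off there once it is steep enough (about 25 to 45 degrees, by friction).
- lid_bar (a point): Middle of the lid's handle: a round steel bar 12 mm thick, parallel to the hinge, 112 mm of it free, carried by two arms 50 mm out from the lid's near edge in the plane of the board (230 mm from the hinge axis). The open gap between bar and lid is 44 mm. Lid closed: the bar is 104 mm above the table, nothing below it. Axes turn with the lid: x from the bar towards the hinge, y along the bar.
- lid_hinge (a point): Middle of the lid's hinge axis, on the far top rim of the chest, 100 mm above the table. y is the axis; axes turn with the lid: closed, x points level away from the bar, z up.
- chest: Plywood storage chest, fixed, 180 mm deep (x) by 300 mm wide (y) by 100 mm high without the lid; origin at the centre of its underside, x from the bar side to the hinge side, z up. Yaw within 0.35 rad of facing the robot.
- carton: Open cardboard carton, fixed, right behind the chest's hinge side: 200 mm deep (x) by 320 mm wide (y), walls 75 mm high and 5 mm thick, with flaps folded up and outwards on the far and both short sides (to 145 mm). Origin at the foot of the middle of its near wall (next to the chest): the carton reaches from there 200 mm along its x, away from the chest, and 160 mm either way along y.
- tape_roll: Roll of paper tape lying flat on the lid: 60 mm outer and 38 mm inner diameter, 25 mm high, about 60 g. Origin at the centre of its underside.
- adapter: White mains plug adapter on the lid, a block 42 x 40 x 28 mm, about 70 g. Origin at the centre of its underside.
- padlock: Brass padlock lying flat on the lid, body 34 x 40 x 20 mm with a steel shackle reaching 31 mm to +x of its origin, about 120 g. Origin on its underside, 10 mm to the shackle side of the brass body's centre.
- stapler: Desk stapler, 130 x 32 x 50 mm, standing on the table beside the chest. Origin at the centre of its underside. To be left alone.
- mug: White mug, 80 mm diameter, 90 mm high, with a handle, on the table beside the chest. Origin at the centre of its underside. To be left alone.
Not all that is in view belongs to the job. Of the things shaped like the tape_roll, the white one is meant. There is more than one size of the adapter; the one meant has the size given above.

How it is judged (in metres and radians):
On the way, in this order (a step that is already met when the one before it is completed fails the run):
1. the lid is lifted more than 12 degrees with the three things still lying on it (value of joint lid above 0.2 rad and height (world z) of each of tape_roll, adapter, padlock above 0.1 m).
2. all three things have slid into the carton while the lid is up (value of joint lid above 0.35 rad and x of tape_roll in the frame of carton between 0 and 0.2 m and y of tape_roll in the frame of carton between -0.16 and 0.16 m and z of each of tape_roll, adapter, padlock in the frame of carton below 0.07 m and x of adapter in the frame of carton between 0 and 0.2 m and y of adapter in the frame of carton between -0.16 and 0.16 m and x of padlock in the frame of carton between 0 and 0.2 m and y of padlock in the frame of carton between -0.16 and 0.16 m), for 0.2 s.
At the end, for the whole second after the job is handed in: The lid stands still at 60 degrees from closed (within 6 degrees), held by the gripper's fingers (contact over 0.5 N), and the tape roll, adapter and padlock all lie at rest inside the carton (value of joint lid between 0.942 and 1.152 rad and velocity of joint lid between -0.1 and 0.1 rad/s and contact force between the fingers and lid above 0.5 N and x of tape_roll in the frame of carton between 0 and 0.2 m and y of tape_roll in the frame of carton between -0.16 and 0.16 m and z of each of tape_roll, adapter, padlock in the frame of carton below 0.07 m and x of adapter in the frame of carton between 0 and 0.2 m and y of adapter in the frame of carton between -0.16 and 0.16 m and x of padlock in the frame of carton between 0 and 0.2 m and y of padlock in the frame of carton between -0.16 and 0.16 m and linear speed of each of tape_roll, adapter, padlock below 0.05 m/s); the arm keeps its last pose, push and grip.
It fails at once if the stapler is moved more than 30 mm (distance of stapler from where it was at the start of the episode above 0.03 m).
It fails at once if the mug is moved more than 30 mm (distance of mug from where it was at the start of the episode above 0.03 m).
It fails at once if the lid is flung up or dropped (faster than 2.5 rad/s) (velocity of joint lid above 2.5 rad/s or velocity of joint lid below -2.5 rad/s).
It also fails if it takes over 37 s, if anything falls off the work surface, if the arm or the gripper's body presses on something with over 40 N, if the wrist force passes 120 N, or if a joint passes its speed limit or range.

## Robot

A 7-joint arm with a two-finger parallel gripper is mounted at the origin on the work surface. World frame = base frame: x ahead of the robot, y to its left, z up, the work surface at z = 0. Lengths are in mm, angles in rad, forces in N, time in s.
With the tool pointing down it reaches from about 400 to 875 mm from the base axis. Payload 4.4 kg.
Tool frame: the origin (TCP) lies at the very end of the fingers, on their centre line; the grasp point (between the pads) lies 19 mm behind it; x points along the fingers, z is the direction in which the jaws open and shut, and the axes are right-handed (so a half turn about x gives the same grasp; the last joint's range is limited). The gripper opens to 85 mm and grips with 20 to 120 N. Pads are 22 mm wide; open, the fingers measure 114 mm over their backs; the gripper's body (76 mm by 85 mm) begins 54 mm behind the grasp point. The pads swing forward as they close: fully open they stand 13 mm farther back than shut.
Start: joints at [1.13, 0.628, 0.038, 1.517, -0.027, 0.996, -0.02], TCP at [237.984, -604.881, 231.313] pointing down, gripper open.
Joint ranges: [-3.06, 3.06], [-0.37, 2.12], [-1.25, 1.32], [0.18, 2.47], [-1.1, 4.24], [0.23, 1.98], [-2.94, 2.94]. Speed limits (rad/s): [2.57, 2.57, 3.14, 3.14, 3.14, 3.14, 3.14].

## Interface

Orientations are given as [roll, pitch, yaw] about the fixed x, y, z axes, in that order (R = Rz(yaw) Ry(pitch) Rx(roll)).
In Python, from cell import ctrl gives the robot as it stands.
- The arm moves only by the shell command python3 -m inch 'ROWS'. ROWS is JSON, a list of rows, each a list of 5 numbers: the shift along the tool's x, y, z in cm, then the turn about the tool's x in degrees, then the finger opening in cm, from 0 to 8.54. A call has 1 to 20 rows; each row shifts and turns the pose as measured when the row begins, along the tool's axes as they then stand; what a row does not reach is not made up. A row lasts 1/8 s, in which the tool goes at most 62.5 mm and 10.7 degrees, less where a joint would pass 70% of its speed; a pose out of reach is approached as far as the arm can. A call with a gripper value outside its range is refused whole. The fingers move at their own pace and stop on an object; the grip force is fixed at half the most. Time passes only in rows, so rows that do not move let the fingers close. It gives the time, the measured TCP pose, the force and the opening at its end, in the units of the state.
- ctrl.read_state(): the state, without advancing time (a new reading comes with each control period).
- ctrl.get_image(name): name is "scene" or "top"; returns a dict with "frame" (480x640x3 uint8, red, green, blue), "z_map" (480x640 float32, mm along the optical axis (not along the pixel's ray), 0 where there is no reading), "K" (3x3 intrinsics, pixels), "eye" and "orientation" of the camera in the world. Camera axes: x right, y down, z forward; pixel columns grow to the right and rows downward; lengths in mm; the calibration is good to about 2 mm. A picture is of the moment at which its call begins.
- ctrl.finish_job(): hands the job in, once; it reports no verdict.
Trained networks look in the newest picture that a camera, given by its name, has taken for a name from the list of things; names that differ only in an ending like _2 or _b are one class to them, and where a whole thing is asked for, a point or a joint stands for the part that bears it (a point fixed in the world has none). Each returns a list of dicts, best first, with "confidence" (0 to 1); they miss things now and then, are a little off and sometimes report something else, mostly with a low value. They report only what shows in the picture. A call takes as long as a camera call. They do not tell look-alikes from the thing itself.
- ctrl.look_for(camera, label): "box" ([centre column, centre row, width, height] as shares, 0 to 1, of the picture: columns of its width, rows of its height, round what is visible of it).
- ctrl.pinpoint(camera, label): "xy" ([column, row] as shares, 0 to 1, of the picture: columns of its width, rows of its height: a listed point, or the origin of a listed thing).
The state is a dict: "clock": time; "qpos": joint angles; "qd": joint speeds; "tau": joint torques, N m; "eef_pos": TCP position; "tool_rot": TCP orientation; "force": force on the tool from outside, world axes, zero at the start; "torque": the same for the moment, N m; "width": finger opening in mm.
Only numpy, scipy, OpenCV 4.12 (cv2) and the standard library are available. Lean on these libraries where they do the work, as an engineer would, in place of code of your own. Each camera call takes 0.05 s, during which the arm holds its last target. There are 200 camera calls.

## Working session

There is one attempt and no reset: what is moved stays moved. The work goes in short steps, Python scripts to look and compute and a shell command to move; the robot and the scene stay as the last step left them, time stands still between calls to the robot, and variables do not carry over. Pictures are saved under pics/ and viewed, about 8 in all and at most 12, crops included, and the job is handed in when it is done.

```bash
mkdir -p pics; ls
cat > h.py <<'E'
import numpy as np,cv2,json
from scipy.spatial.transform import Rotation as R
from cell import ctrl
def px2w(im,u,v,z=None):
    K=np.array(im["K"]);o=np.array(im["orientation"]);
    M=o if o.shape==(3,3) else (R.from_euler('xyz',o).as_matrix() if o.size==3 else R.from_quat(o).as_matrix())
    d=M@np.array([(u-K[0,2])/K[0,0],(v-K[1,2])/K[1,1],1.]);e=np.array(im["eye"])
    if z is None:
        return e+d*im["z_map"][int(v),int(u)]
    return e+d*(z-e[2])/d[2]
E
python3 - <<'E'
from h import *
s=ctrl.read_state();print({k:np.round(v,3).tolist() for k,v in s.items()})
for c in("scene","top"):
    im=ctrl.get_image(c);print(c,im["K"],im["eye"],im["orientation"])
    cv2.imwrite(f"pics/{c}0.png",im["frame"][:,:,::-1])
    for n in("lid_bar","lid_hinge","lid_tray","chest","carton","stapler","mug","tape_roll","adapter","padlock"):
        for p in ctrl.pinpoint(c,n)[:2]:
            u,v=p["xy"][0]*640,p["xy"][1]*480
            print(n,round(p["confidence"],2),int(u),int(v),px2w(im,min(u,639),min(v,479)).round() )
E
```

```text
pics
{'clock': 0.0, 'qpos': [1.13, 0.629, 0.038, 1.518, -0.027, 0.996, -0.02], 'qd': [-0.001, 0.001, -0.0, 0.001, 0.001, -0.001, 0.0], 'tau': [-0.001, -56.341, 1.226, -19.345, 0.011, 0.01, 0.0], 'eef_pos': [237.784, -604.288, 230.38], 'tool_rot': [-3.133, 1.569, 1.955], 'force': [-0.045, -0.004, 0.144], 'torque': [0.016, 0.04, 0.035], 'width': 85.323}
scene [[490.39518215   0.         322.94000356]
 [  0.         490.39518215 242.74772758]
 [  0.           0.           1.        ]] [1360.92465506  362.81424821  728.69317925] [-2.21017635  0.00893594  1.94961451]
lid_bar 0.94 289 212 [495. -72. 100.]
lid_hinge 0.69 275 273 [714.  -1. 108.]
lid_tray 0.68 283 243 [630. -23. 116.]
chest 0.62 284 286 [707.  13.  71.]
carton 0.83 278 315 [724.   3.   3.]
stapler 0.57 288 286 [707.  23.  77.]
mug 0.77 170 276 [ 723. -261.   26.]
tape_roll 0.69 281 254 [675.  -7. 124.]
tape_roll 0.61 318 225 [532.  17. 108.]
adapter 0.97 193 243 [ 592. -290.   17.]
adapter 0.67 235 253 [708. -92. 128.]
padlock 0.72 320 253 [648.  67. 128.]
top [[449.40376319   0.         322.73431407]
 [  0.         449.40376319 238.79042489]
 [  0.           0.           1.        ]] [501.09531956  66.51648297 869.21787851] [-3.07754749 -0.01311148 -1.55097238]
lid_bar 0.9 401 277 [485. -98.  -1.]
lid_bar 0.38 372 180 [651. -26. 109.]
lid_hinge 0.9 358 148 [707.  -2. 108.]
lid_tray 0.83 374 196 [620. -27. 132.]
lid_tray 0.46 368 207 [605. -19. 110.]
chest 0.6 365 206 [607. -14. 108.]
chest 0.56 404 272 [495. -81. 111.]
stapler 0.69 256 257 [517. 177.  43.]
mug 0.58 492 176 [ 670. -244.   82.]
tape_roll 0.88 318 320 [401.  61.   1.]
tape_roll 0.72 370 184 [645. -23. 107.]
adapter 0.92 510 239 [ 560. -294.   37.]
adapter 0.9 416 156 [689. -95. 136.]
padlock 0.61 317 200 [613.  67. 126.]
```

View pics/top0.png

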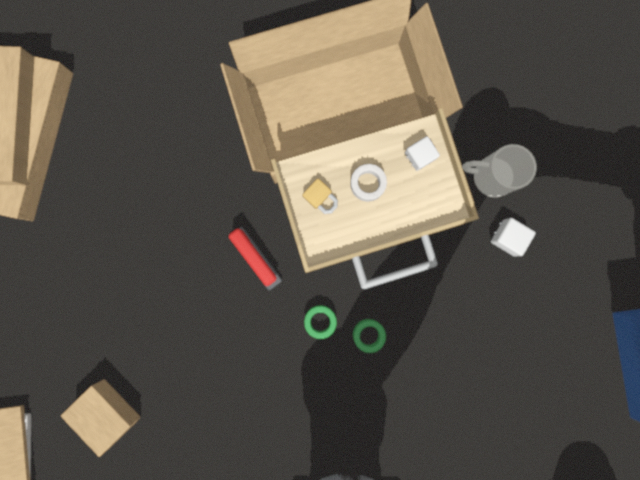

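View pics/scene0.png

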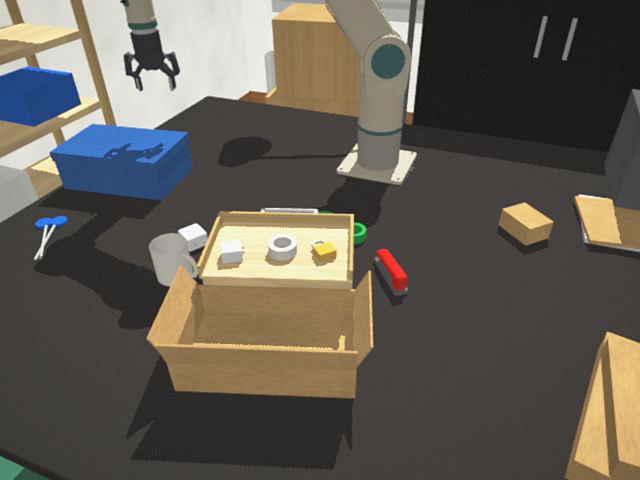

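The top view shows the closed lid with white roll (369,182), adapter (422,153) and padlock (318,195). The bar runs from about (363,286) to (435,266), with the stapler at (255,258), the mug at (510,168) and the carton above the lid. The scene view agrees. Next I'll measure bar pose and yaw.

Run:
```python
from h import *
im=ctrl.get_image("top")
P=[];
for v in range(0,480):
    for u in range(200,500):
        if im["z_map"][v,u]>0: P.append((u,v,*px2w(im,u,v)))
P=np.array(P)
# rim near edge
A=px2w(im,306,271,132);B=px2w(im,477,218,132);print("rim",A.round(),B.round(),"yaw",np.arctan2(-(B-A)[0],-(B-A)[1])*-1)
# bar
f=im["frame"].astype(int)
m=np.array([abs(f[int(p[1]),int(p[0])]-f[int(p[1]),int(p[0])].mean()).max()<20 and f[int(p[1]),int(p[0])].mean()>90 for p in P])
q=P[m&(P[:,0]>350)&(P[:,0]<445)&(P[:,1]>225+0)&(P[:,1]>245-0)&(P[:,1]<295)]
print(len(q),np.percentile(q[:,4],[5,50,95]))
W=np.array([px2w(im,u,v,108) for u,v in q[:,:2]])[:,:2]
r=cv2.minAreaRect(W.astype(np.float32));print(r,cv2.boxPoints(r).round(1))
for a,b in(((361,286),(436,265)),):
    a=px2w(im,*a,106);b=px2w(im,*b,106);print(a,b,(a+b)/2,np.arctan2((a-b)[0],(a-b)[1]))
s=ctrl.read_state();M=R.from_euler('xyz',s["tool_rot"]).as_matrix();print(M.round(3))
```

```text
rim [495.  84. 132.] [ 588. -197.  132.] yaw 0.3198920286162577
1010 [ -1.0725655  108.51685309 111.33152568]
((513.3116455078125, -65.13998413085938), (57.88796615600586, 138.4748992919922), 18.322280883789062) [[ 464.1   -8.5]
 [ 507.6 -140. ]
 [ 562.6 -121.8]
 [ 519.     9.7]]
[471.52726596  -8.85898421 106.        ] [ 509.54710231 -136.06694939  106.        ] [490.53718413 -72.4629668  106.        ] -0.2904283756566402
[[ 0.     0.931  0.366]
 [-0.     0.366 -0.931]
 [-1.     0.     0.   ]]
```

```bash
python3 -m inch '[[0,0,0,-9.65,4.4],[0,0,0,-9.65,4.4],[0,0,0,-9.65,4.4],[0,0,0,-9.65,4.4],[0,0,0,-9.65,4.4],[0,0,0,-9.65,4.4],[0,0,0,-9.65,4.4],[0,0,0,-9.65,4.4],[0,0,0,-9.65,4.4],[0,2,2,0,4.4],[0,4,4,0,4.4],[0,4,4,0,4.4],[0,4,4,0,4.4],[0,4,4,0,4.4],[0,4,4,0,4.4],[0,4,4,0,4.4],[0,4,4,0,4.4],[0,4,3.5,0,4.4],[0,4,3.5,0,4.4],[0,2,1.5,0,4.4]]'
cat >> h.py <<'E'
YAW=0.318;X=np.array([np.cos(YAW),np.sin(YAW),0]);BAR=np.array([491.5,-72,104.])
def rep():
    s=ctrl.read_state();M=R.from_euler('xyz',s["tool_rot"]).as_matrix();p=np.array(s["eef_pos"])
    h=BAR+230*X; g=p-h  # closed bar rel hinge
    gp=p+M[:,0]*-19;gr=gp-(h-[0,0,4])
    print("t",s["clock"],"tcp",p.round(1),"F",np.round(s["force"],1),"T",np.round(s["torque"],2),"w",s["width"],"q",np.round(s["qpos"],2))
    print("to bar in tool (grasp pt) cm",(M.T@(BAR-gp)/10).round(2),"turn deg",round(np.degrees(YAW-np.arctan2(M[1,2],M[0,2]))*-1,1),"tilt",M[2].round(3))
    print("grasp rel hinge: along",round(gr@X,1),"z",round(gr[2],1),"r",round(float(np.hypot(gr@X,gr[2])),1),"ang",round(float(np.arctan2(gr[2],-(gr@X))),3))
    return s
E
python3 -c "from h import *; rep()"
```

```text
clock: 3.65
eef_pos: [460.6, -83.2, 230.8]
tool_rot: [-1.107, 1.561, -0.746]
force: [0.1, -1.2, 0.2]
width: 43.8
t 3.65 tcp [460.6 -83.2 230.8] F [ 0.1 -1.2  0.2] T [-0.05 -0.02  0.02] w 43.83858736607067 q [ 0.45  0.4  -0.46  2.    0.25  0.79  0.21]
to bar in tool (grasp pt) cm [14.59  0.06  3.23] turn deg 2.5 tilt [-1.    -0.008  0.004]
grasp rel hinge: along -262.9 z 149.8 r 302.5 ang 0.518
```

```bash
python3 -m inch '[[0,0,1.6,2.5,4.4],[0,0,1.6,0,4.4],[2,0,0.2,0,4.4],[2.5,0,0,0,4.4],[2.5,0,0,0,4.4]]'
python3 - <<'E'
from h import *
rep()
im=ctrl.get_image("scene");cv2.imwrite("pics/s1.png",cv2.resize(im["frame"][130:330,150:430,::-1],None,fx=2.8,fy=2.8,interpolation=cv2.INTER_CUBIC))
E
```

```text
clock: 4.28
eef_pos: [499.1, -70.2, 161.7]
tool_rot: [-0.773, 1.554, -0.451]
force: [-0.5, 0.6, -0.7]
width: 44.0
t 4.275 tcp [499.1 -70.2 161.7] F [-0.5  0.6 -0.7] T [0.01 0.04 0.04] w 43.99923700831911 q [ 0.35  0.54 -0.39  2.    0.34  0.65  0.06]
to bar in tool (grasp pt) cm [ 7.66  0.14 -0.84] turn deg 0.2 tilt [-1.    -0.012  0.012]
grasp rel hinge: along -222.5 z 80.7 r 236.7 ang 0.348
```

View pics/s1.png

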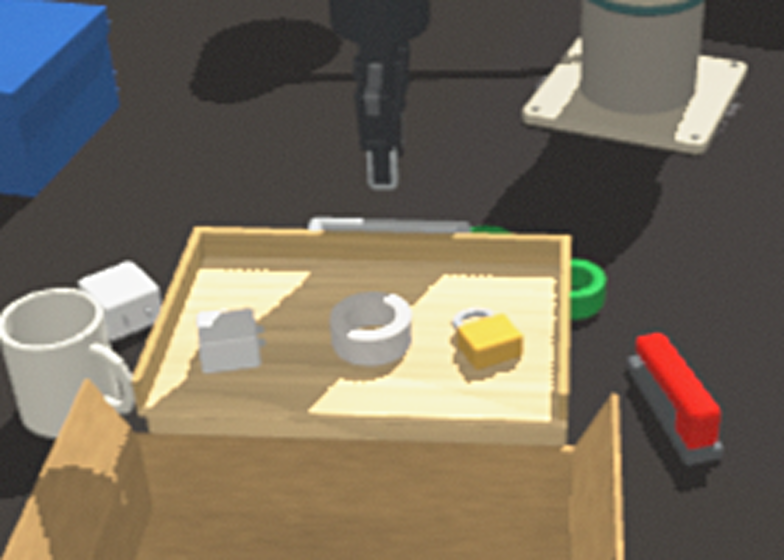

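The crop shows the gripper above the bar, centred along it (finger at 382,180; bar at 312–470,225). The three things haven't moved.

```bash
python3 -m inch '[[1,0,-0.8,0,4.2],[1.5,0,0,0,4.2],[1.5,0,0,0,4.2],[1.5,0,0,0,4.2]]'; python3 -c "from h import *; rep()"
```

```text
clock: 4.82
eef_pos: [492.5, -74.3, 102.3]
tool_rot: [-0.819, 1.556, -0.498]
force: [-0.2, -0.6, -0.0]
width: 42.2
t 4.825 tcp [492.5 -74.3 102.3] F [-0.2 -0.6 -0. ] T [ 0.03 -0.06  0.  ] w 42.156146963999554 q [ 0.31  0.63 -0.32  2.06  0.41  0.5   0.  ]
to bar in tool (grasp pt) cm [ 1.73  0.25 -0.02] turn deg 0.2 tilt [-1.    -0.011  0.01 ]
grasp rel hinge: along -230.0 z 21.3 r 230.9 ang 0.092
```

```bash
python3 -m inch '[[1,0,0,0,4.2],[0.8,0.1,0,0,4.2],[0,0,0,0,0.5],[0,0,0,0,0.5],[0,0,0,0,0.5],[0,0,0,0,0.5],[0,0,0,0,0.5]]'; python3 -c "from h import *; rep()"
```

```text
clock: 5.7
eef_pos: [492.2, -74.0, 83.6]
tool_rot: [-0.982, 1.556, -0.661]
force: [-1.1, -1.2, 1.4]
width: 10.2
t 5.7 tcp [492.2 -74.   83.6] F [-1.1 -1.2  1.4] T [-0.04  0.24 -0.  ] w 10.189468785576443 q [ 0.29  0.66 -0.29  2.07  0.43  0.46 -0.02]
to bar in tool (grasp pt) cm [-0.15  0.18  0.01] turn deg 0.2 tilt [-1.    -0.012  0.008]
grasp rel hinge: along -230.1 z 2.6 r 230.1 ang 0.011
```

```bash
python3 -m inch '[[-0.6,0,0,0,0.5],[-0.8,0,0.05,0,0.5],[-0.8,0,0.07,0,0.5],[-0.8,0,0.1,0,0.5]]'; python3 -c "from h import *; rep()"
```

```text
clock: 6.2
eef_pos: [494.6, -73.2, 114.6]
tool_rot: [-0.953, 1.556, -0.632]
force: [2.2, -0.6, -4.3]
width: 10.2
t 6.2 tcp [494.6 -73.2 114.6] F [ 2.2 -0.6 -4.3] T [-0.22 -0.11 -0.05] w 10.199081552796548 q [ 0.32  0.61 -0.34  2.04  0.4   0.54  0.01]
to bar in tool (grasp pt) cm [ 2.96  0.22 -0.26] turn deg 0.2 tilt [-1.    -0.012  0.008]
grasp rel hinge: along -227.6 z 33.6 r 230.1 ang 0.147
```

```bash
python3 -m inch '[[-0.79,0,0.13,0,0.5],[-0.79,0,0.16,0,0.5],[-0.78,0,0.18,0,0.5],[-0.77,0,0.21,0,0.5],[-0.76,0,0.23,0,0.5],[-0.76,0,0.26,0,0.5],[-0.75,0,0.29,0,0.5]]'; python3 -c "from h import *; rep()"
```

```text
clock: 7.08
eef_pos: [510.1, -68.0, 173.0]
tool_rot: [-0.833, 1.553, -0.512]
force: [4.4, -1.1, -7.0]
width: 9.8
t 7.075 tcp [510.1 -68.  173. ] F [ 4.4 -1.1 -7. ] T [-0.35 -0.43  0.07] w 9.83157245699974 q [ 0.35  0.54 -0.4   1.96  0.33  0.69  0.07]
to bar in tool (grasp pt) cm [ 8.77  0.3  -1.97] turn deg 0.2 tilt [-1.    -0.013  0.012]
grasp rel hinge: along -211.3 z 92.0 r 230.5 ang 0.411
```

```bash
python3 -m inch '[[-0.46,0,0.2,0,0.5],[-0.45,0,0.22,0,0.5],[-0.45,0,0.22,0,0.5],[-0.44,0,0.23,0,0.5],[-0.44,0,0.24,0,0.5],[-0.43,0,0.25,0,0.5],[-0.43,0,0.26,0,0.5],[-0.42,0,0.27,0,0.5],[-0.41,0,0.28,0,0.5],[-0.41,0,0.29,0,0.5]]'
python3 - <<'E'
from h import *
rep()
im=ctrl.get_image("scene");cv2.imwrite("pics/s2.png",cv2.resize(im["frame"][130:410,140:420,::-1],None,fx=2,fy=2))
E
```

```text
clock: 8.32
eef_pos: [534.2, -60.0, 219.0]
tool_rot: [-0.874, 1.553, -0.553]
force: [3.1, -1.2, -4.6]
width: 10.2
t 8.325 tcp [534.2 -60.  219. ] F [ 3.1 -1.2 -4.6] T [-0.34 -0.59  0.01] w 10.176024465577008 q [ 0.34  0.5  -0.43  1.85  0.29  0.83  0.09]
to bar in tool (grasp pt) cm [13.34  0.36 -4.56] turn deg 0.2 tilt [-1.    -0.013  0.011]
grasp rel hinge: along -185.9 z 137.9 r 231.5 ang 0.638
```

View pics/s2.png

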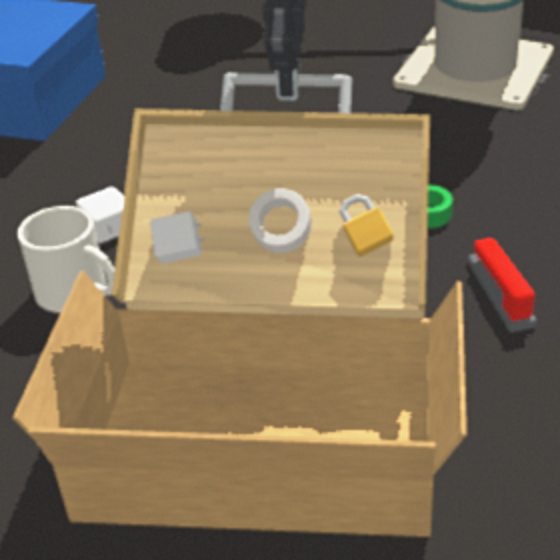

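The lid is at about 36° and all three things are still on it: adapter (175,237), roll (280,220), padlock (365,225). I'll keep raising it slowly to about 0.95 on the bar angle.

```bash
python3 -m inch '[[-0.32,0,0.25,0,0.5],[-0.32,0,0.25,0,0.5],[-0.31,0,0.26,0,0.5],[-0.3,0,0.26,0,0.5],[-0.3,0,0.26,0,0.5],[-0.3,0,0.27,0,0.5],[-0.29,0,0.27,0,0.5],[-0.29,0,0.28,0,0.5],[-0.28,0,0.28,0,0.5],[-0.28,0,0.29,0,0.5],[-0.27,0,0.29,0,0.5],[0,0,0,0,0.5],[0,0,0,0,0.5],[0,0,0,0,0.5],[0,0,0,0,0.5]]'
python3 - <<'E'
from h import *
rep()
im=ctrl.get_image("scene");cv2.imwrite("pics/s3.png",cv2.resize(im["frame"][130:410,140:420,::-1],None,fx=2,fy=2))
E
```

```text
clock: 10.25
eef_pos: [563.4, -50.3, 254.4]
tool_rot: [-0.938, 1.553, -0.617]
force: [3.1, -2.2, -4.8]
width: 10.2
t 10.25 tcp [563.4 -50.3 254.4] F [ 3.1 -2.2 -4.8] T [-0.37 -0.44  0.03] w 10.22083445848462 q [ 0.32  0.5  -0.44  1.74  0.27  0.95  0.1 ]
to bar in tool (grasp pt) cm [16.86  0.42 -7.67] turn deg 0.2 tilt [-1.    -0.014  0.01 ]
grasp rel hinge: along -155.1 z 173.4 r 232.6 ang 0.841
```

View pics/s3.png

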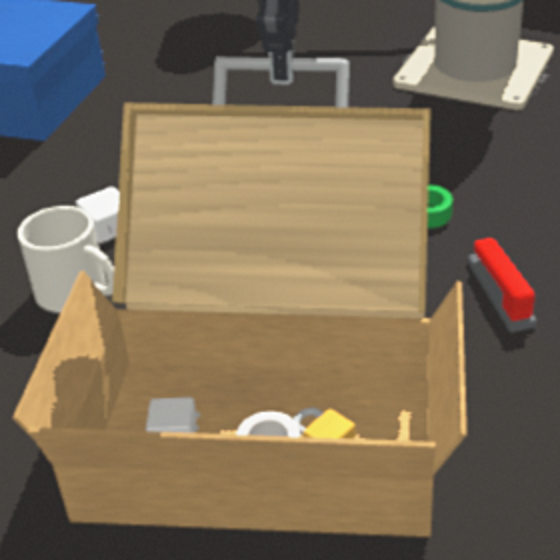

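All three are in the carton: adapter (172,415), roll (268,428), padlock (330,425). Next I'll raise the lid to 60°.

```bash
python3 -m inch '[[-0.37,0,0.42,0,0.5],[-0.36,0,0.43,0,0.5],[-0.35,0,0.44,0,0.5],[-0.34,0,0.45,0,0.5],[-0.33,0,0.46,0,0.5],[-0.32,0,0.46,0,0.5],[-0.31,0,0.47,0,0.5],[-0.3,0,0.48,0,0.5],[-0.29,0,0.49,0,0.5],[0,0,0,0,0.5],[0,0,0,0,0.5],[0,0,0,0,0.5]]'
python3 - <<'E'
from h import *
from scipy.optimize import least_squares
rep()
P=np.array([[492.2,-74,83.6],[494.6,-73.2,114.6],[510.1,-68,173],[534.2,-60,219],[563.4,-50.3,254.4],ctrl.read_state()["eef_pos"]])
a=P@X;z=P[:,2]+19
f=least_squares(lambda h:np.hypot(a-h[0],z-h[1])-230.03,[700,100]).x
print("hinge",f,"ang",np.arctan2(z-f[1],f[0]-a)-.017)
im=ctrl.get_image("scene");cv2.imwrite("pics/s4.png",cv2.resize(im["frame"][130:410,140:420,::-1],None,fx=2,fy=2))
# lid plane from depth
pts=np.array([px2w(im,u,v) for u,v in np.stack(np.meshgrid(np.arange(215,340,4),np.arange(195,270,3)),-1).reshape(-1,2) if im["z_map"][v,u]>0])
n=None
for k in range(5):
    c=pts.mean(0);n=np.linalg.svd(pts-c)[2][2];d=abs((pts-c)@n);pts=pts[d<max(4,2*np.median(d))]
print("plane tilt deg",np.degrees(np.arccos(abs(n[2]))),len(pts),n)
E
```

```text
clock: 11.8
eef_pos: [602.5, -37.3, 285.5]
tool_rot: [-1.257, 1.556, -0.937]
force: [1.3, -2.5, -4.2]
width: 9.4
t 11.8 tcp [602.5 -37.3 285.5] F [ 1.3 -2.5 -4.2] T [-0.65 -0.01  0.06] w 9.351070984972784 q [ 0.28  0.53 -0.44  1.58  0.26  1.08  0.1 ]
to bar in tool (grasp pt) cm [ 19.99   0.46 -11.72] turn deg 0.1 tilt [-1.    -0.014  0.005]
grasp rel hinge: along -113.8 z 204.5 r 234.0 ang 1.063
hinge [675.09895319 104.11984928] ang [-0.0235875   0.11148287  0.37624314  0.60575604  0.81024628  1.0348749 ]
plane tilt deg 59.52788550703664 781 [-0.81763931 -0.27257354 -0.50711895]
```

View pics/s4.png

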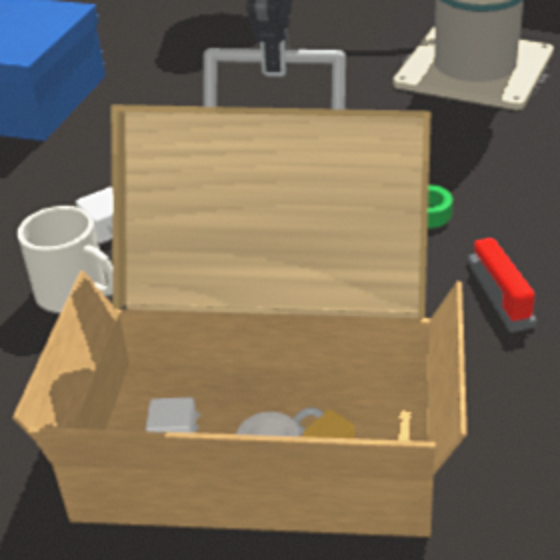

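The lid is at 59.5° by depth, the fingers hold the bar, all three things are in the carton, and the stapler and mug haven't moved. Handing in.

```bash
python3 -c "
from h import *
s=rep();print(np.abs(s['qd']).max());print(ctrl.finish_job())"
```

```text
t 11.85 tcp [602.5 -37.3 285.4] F [ 1.  -2.9 -3.9] T [-0.65 -0.04  0.02] w 9.795134066548528 q [ 0.28  0.53 -0.44  1.58  0.26  1.08  0.1 ]
to bar in tool (grasp pt) cm [ 19.99   0.45 -11.71] turn deg 0.1 tilt [-1.    -0.014  0.005]
grasp rel hinge: along -113.8 z 204.4 r 234.0 ang 1.063
0.0021882581895310872
the job is handed in; nothing more can be done
None
```

I gripped the bar and raised the lid slowly. All three things were still on it at about 36°, and all had slid into the carton by about 47°. I then took the lid to 60° and handed the job in at 11.85 s with the fingers still holding it.

- **Lid angle:** 59.5° from a plane fitted to the depth picture. The tool position gave about 60°, and a circle fitted through the tool positions gave about 59.3°. All three are within the 6° allowed.
- **Grip:** the fingers stopped on the bar at about 9.8 mm although it is 12 mm thick. The wrist carries about 4 N of lid weight and the arm was still, with joint speeds under 0.003 rad/s.
- **Things in the carton:** the roll, adapter and padlock showed no visible movement between the last two pictures. I judged this by eye and did not measure their positions in the carton.
- **Stapler and mug:** both looked unmoved in the last picture.
- **Disagreement:** the tool's distance from my estimated hinge position drifted from 230 to 234 mm over the lift, so that estimate was a few millimetres off.

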